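# Push the fitting spacer home in a guitar-mould jig

### The arm

A 6-joint arm with a two-finger parallel gripper is mounted at the origin on the work surface. World frame = base frame: x ahead of the robot, y to its left, z up, the work surface at z = 0. Lengths are in m, angles in degrees, forces in N, time in s.
With the tool pointing down it reaches from about 0.4 to 0.825 m from the base axis. Payload 7 kg.
Tool frame: the origin (TCP) lies midway between the tips of the shut fingers; the grasp point (between the pads) lies r.grip_depth behind it (r.grip_depth is the distance from the TCP to the grasp point, in m); z points along the fingers, y is the direction in which the jaws open and shut (so a half turn about z gives the same grasp; the last joint's range is limited). The gripper opens to 88 mm and grips with 3 to 60 N. Pads are 19 mm wide; open, the fingers measure 130 mm over their backs; the gripper's body (78 mm by 193 mm) begins 47 mm behind the grasp point.
Start: joints at [89.96, 20.546, 0.682, 0, -70.136, -16.507], TCP at [0.192, 0.647, 0.227] pointing down, gripper open.
Joint ranges: [-176.03, 176.03], [-82.01, 121.73], [-58.28, 71.71], [-173.87, 95.51], [-174.79, -0.11], [-173.66, 173.66]. Speed limits (degrees/s): [136.94, 136.94, 172.46, 180, 180, 180].

### API

Orientations are given as [roll, pitch, yaw] about the fixed x, y, z axes, in that order (R = Rz(yaw) Ry(pitch) Rx(roll)).
In Python, from plant import r, imaging, close_job gives the robot as it stands.
- The arm moves only by the tool step_arm, never from a script. Its argument "commands" is a list of rows, each a list of 2 entries, a list of its own where there are three numbers: the shift along the tool's x, y, z in mm, then the turn about the tool's z in degrees. In form: [[[x, y, z], twist], ...]. A call has 1 to 20 rows; each row shifts and turns the commanded pose from where the row before left it, along the tool's axes as they then stand; what a row does not reach is not made up. A row lasts 1/8 s, in which the tool goes at most 62.5 mm and 10.7 degrees, less where a joint would pass 70% of its speed; a pose out of reach is approached as far as the arm can. A call with a gripper value outside its range is refused whole. "gripper" is the closure, from 0 (fully open) to 1 (shut), set as the call begins (left out, the last holds). The fingers move at their own pace and stop on an object; "grip_force" is the grip in N (left out, the last holds). Time passes only in rows, so rows that do not move let the fingers close. It gives the time, the measured TCP pose, the force and the opening at its end, in the units of the state.
- r.get_state(): the state, without advancing time (a new reading comes with each control period).
- imaging.capture(name): name is "scene" or "side" or "wrist"; returns a dict with "img" (420x560x3 uint8, red, green, blue), "z_map" (420x560 float32, m along the optical axis (not along the pixel's ray), 0 where there is no reading), "vfov" (degrees; the focal length in pixels is half the picture's height over the tangent of half this angle, whatever the lens; pixels are square), "cx", "cy" (the principal point, pixels), "D" ([k1, k2, p1, p2, k3] as OpenCV has them; the pictures are not rectified), "extrinsics" (4x4, takes a point from camera to world coordinates); the wrist camera has in their place "T_tool_cam" (4x4, takes a point from camera to tool coordinates, whose origin is the TCP and whose axes are the flange's). Camera axes: x right, y down, z forward; pixel columns grow to the right and rows downward; lengths in m; the calibration is good to about 2 mm. A picture is of the moment at which its call begins: read the wrist's pose just before it.
- close_job(): hands the job in, once; it reports no verdict.
The state is a dict: "time_s": time; "joints": joint angles; "qd": joint speeds; "joint_torque": joint torques, N m; "tcp_pos": TCP position; "eef_rot": TCP orientation; "contact_force": force on the tool from outside, world axes, zero at the start; "moment": the same for the moment, N m; "gripper_width": finger opening in m.
Only numpy, scipy, OpenCV 4.12 (cv2) and the standard library are available. Lean on these libraries where they do the work, as an engineer would, in place of code of your own. Each camera call takes 0.05 s, during which the arm holds its last target.

### The job

Of the three standing plywood spacer blocks, take the one that fits the gap in the wooden jig (the middle thickness) and push it, upright and lengthwise, through the open mouth under the cross-beam until it sits down on the base board with its front end against the end stop, then let go of it. The beam stands low over the gap, so only a slanted tool reaches in there. Leave the other two blocks standing where they are, and do not knock the other things on the bench about.

Things in the scene. Friction and masses are not known exactly. Their poses are not given: they have to be found in the camera images.
- spacer_mid (a point): Centre (half-way up) of the spacer that fits: a loose upright plywood block standing on the bench on its long edge, 80 mm long (its x axis), 20 mm thick (its y axis), 70 mm tall (its z axis, up), so the centre is 35 mm above what it stands on; both ends are alike. About 0.09 kg. The three blocks look alike but for thickness and their places are exchanged at random.
- spacer_thin_mid (a point): Centre of the too thin block, 80 x 12 x 70 mm, axes as the spacer's. To be left standing.
- spacer_thick_mid (a point): Centre of the too thick block, 80 x 30 x 70 mm, axes as the spacer's. To be left standing.
- gap_home (a point): Where the spacer's centre is when it is home in the fixed, rigid jig: 47 mm above the bench (block standing on the jig's 12 mm base board, which reaches 100 mm to -x, 80 mm to +x, 125 mm to each side of here). x axis: level, along the gap from the open mouth (towards the robot's right, -y) to the end stop, whose face is 40 mm ahead; y across the gap; z up. Place and heading vary.
- gap_mouth (a point): Start of the straight part of the gap, on its centre line at cheek-top height, 22 mm before gap_home (same axes). Gap 23 mm wide, straight from here to the stop; before here it flares to about 42 mm wide, 22 mm out. Cheeks and stop rise 28 mm over the base board (40 mm over the bench), so the block's upper 42 mm stand clear; cheeks reach 62 mm to each side.
- beam_edge (a point): Middle of the lower edge, on the mouth side, of the timber cross-beam over the gap: 96 mm above the bench, 32 mm before gap_home (same axes). The beam is 42 mm wide along x, 88 mm high (wing nuts at its ends 25 mm more), 250 mm long across, on a post near each end (inner faces 92 mm from the centre line). A block at home is 14 mm below it and its last 8 mm stick out before it.
- screwdriver: Bystander: screwdriver lying on the bench.
- hammer: Bystander: hammer lying near the robot at the left.
- brush: Bystander: brush lying at the left.
- glue: Bystander: white glue bottle, 60 mm across, 150 mm tall; origin under its middle.
- jar: Bystander: open steel cup, 70 mm across, 70 mm tall; origin under its middle.
- offcut: Bystander: strip of wood 90 x 35 x 18 mm near the robot at the right; origin under its middle.
- barclamp: Bystander: small bar clamp lying flat, 210 mm long, 25 mm high, at the left.
Mind the look-alikes: they are no part of the job. Leave any grey or purple look-alike of the part that bears spacer_mid alone.

How it is judged (in metres and radians):
At the end, for the whole second after the job is handed in: The 20 mm spacer stands in the gap, its centre within 5 mm of home along the gap, 4 mm across it and 3 mm in height, parallel to the gap and upright within 4 degrees, at rest and released (x of spacer_mid in the frame of gap_home between -0.005 and 0.003 m and y of spacer_mid in the frame of gap_home between -0.004 and 0.004 m and z of spacer_mid in the frame of gap_home between -0.003 and 0.003 m and angle between the x axis of spacer_mid and the x axis of gap_home, either way round below 0.07 rad and angle between spacer_mid's own z axis and vertical below 0.07 rad and linear speed of spacer below 0.01 m/s); the robot touches nothing.
It fails at once if another spacer block is moved by more than 30 mm or tipped over (distance of any of spacer_thin_mid, spacer_thick_mid from where it was at the start of the episode above 0.03 m or angle between any of spacer_thin_mid, spacer_thick_mid's own z axis and vertical above 0.5 rad).
It fails at once if one of the other things on the bench is knocked more than 60 mm away (distance of any of screwdriver, hammer, brush, glue, jar, offcut, barclamp from where it was at the start of the episode above 0.06 m).
It also fails if it takes over 42 s, if anything falls off the work surface, if the arm or the gripper's body presses on something with over 40 N, if the wrist force passes 120 N, or if a joint passes its speed limit or range.

## Working session

There is one attempt and no reset: what is moved stays moved. The work goes in short steps, Python scripts to look and compute and a tool call to move; the robot and the scene stay as the last step left them, time stands still between calls to the robot, and variables do not carry over. Pictures are saved under pics/ and viewed, and the job is handed in when it is done.

Besides the shell and the picture viewer there is one more tool, called after ">>>" as name([rows], argument=value, ...), one row to a line, values as JSON. step_arm: Moves the arm, as the interface text tells. Its arguments: {"type":"object","properties":{"commands":{"type":"array","items":{"type":"array"}},"gripper":{"type":"number"},"grip_force":{"type":"number"}},"required":["commands"]}

```bash
ls; mkdir -p pics; python3 - <<'E'
from plant import r, imaging
import cv2,numpy as np
print(r.get_state(), r.grip_depth)
for n in("scene","side","wrist"):
    c=imaging.capture(n)
    cv2.imwrite(f"pics/{n}0.png",c["img"][:,:,::-1])
    np.save(f"pics/{n}0.npy",c,allow_pickle=True)
    print(n,{k:v for k,v in c.items() if k not in("img","z_map")})
E
```

```text
pics
{'time_s': 0.0, 'joints': array([ 8.99590561e+01,  2.05874113e+01,  6.34198551e-01, -1.92688328e-02,
       -7.01355513e+01, -1.65043585e+01]), 'qd': array([ 0.03418812,  0.00061128, -0.05901552, -0.07794241, -0.12593867,
        0.06139401]), 'joint_torque': array([ 1.37433013e-03, -5.82713664e+01,  2.93049073e+01,  6.99698567e+00,
        6.95427079e-03, -1.62337628e-04]), 'tcp_pos': array([0.19214251, 0.64657022, 0.22567401]), 'eef_rot': array([ 1.79909747e+02, -7.85118992e-03, -1.65518578e+01]), 'contact_force': array([-0.38955804, -0.35695167, -0.56831265]), 'moment': array([ 0.01430016, -0.03115677, -0.01570371]), 'gripper_width': 0.08748695492832664} 0.0188
scene {'vfov': 51.543822492570044, 'cx': 276.9548173706675, 'cy': 212.24793723450486, 'D': array([-0.03802095,  0.        ,  0.        ,  0.        ,  0.        ]), 'extrinsics': array([[-0.44624862,  0.7182953 , -0.53377339,  1.16756632],
       [ 0.89478385,  0.36810546, -0.25270581,  0.31404053],
       [ 0.01496751, -0.59038143, -0.80698559,  1.03500953],
       [ 0.        ,  0.        ,  0.        ,  1.        ]]
[... 241 characters left out ...]

       [-0.19089451, -0.49652159,  0.84677364, -1.19553592],
       [-0.0106237 , -0.8615415 , -0.50757598,  0.80411124],
       [ 0.        ,  0.        ,  0.        ,  1.        ]])}
wrist {'vfov': 71.1223008002786, 'cx': 277.07124692440175, 'cy': 207.23081925004846, 'D': array([0.01280672, 0.        , 0.        , 0.        , 0.        ]), 'T_tool_cam': array([[-1.11839285e-04, -9.59099581e-01, -2.83068863e-01,
         7.68054659e-02],
       [ 9.99999974e-01, -1.63420381e-04,  1.58608530e-04,
        -3.94921267e-04],
       [-1.98380596e-04, -2.83068838e-01,  9.59099574e-01,
        -1.58389670e-01],
       [ 0.00000000e+00,  0.00000000e+00,  0.00000000e+00,
         1.00000000e+00]])}
```

View pics/scene0.png

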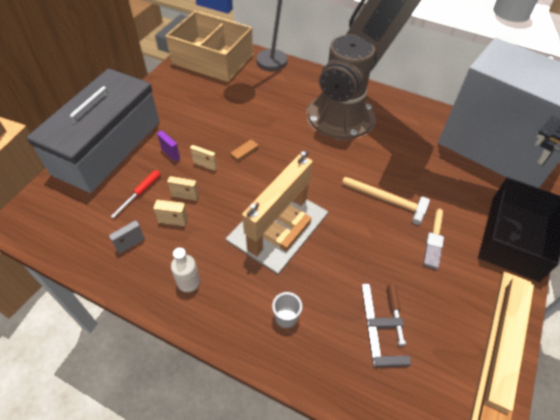

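View pics/side0.png

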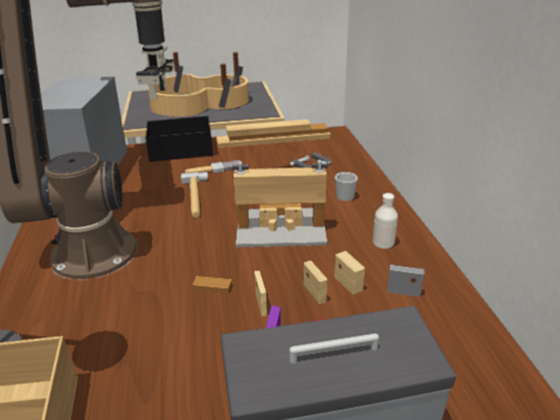

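View pics/wrist0.png

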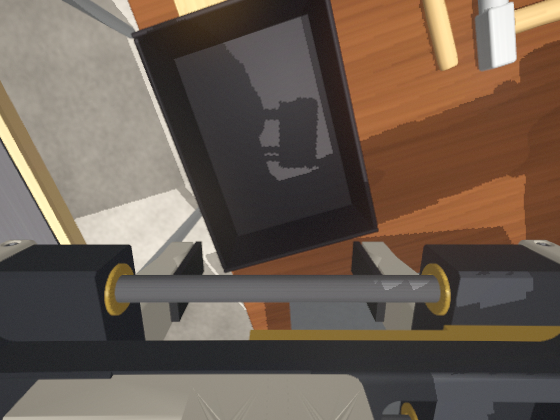

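The three plywood blocks are in the scene view at (203,157), (183,188) and (171,212). The purple block at (169,146) and the grey one at (126,237) are look-alikes. The jig is at (278,215) with its mouth facing the blocks. Next I'll measure.

```bash
cat > h.py <<'E'
import numpy as np,cv2
def K(c):
    f=c["img"].shape[0]/2/np.tan(np.radians(c["vfov"]/2))
    return np.array([[f,0,c["cx"]],[0,f,c["cy"]],[0,0,1]])
def cloud(c,T=None):
    T=c["extrinsics"] if T is None else T
    h,w=c["z_map"].shape
    u,v=np.meshgrid(np.arange(w),np.arange(h))
    p=cv2.undistortPoints(np.stack([u,v],-1).reshape(-1,1,2).astype(float),K(c),c["D"]).reshape(h,w,2)
    z=c["z_map"]
    P=np.concatenate([p*z[...,None],z[...,None]],-1)
    return P@T[:3,:3].T+T[:3,3]
def load(n): return np.load(n,allow_pickle=True).item()
def proj(c,P,T=None):
    T=np.linalg.inv(c["extrinsics"] if T is None else T)
    P=np.atleast_2d(P)@T[:3,:3].T+T[:3,3]
    return cv2.projectPoints(P,np.zeros(3),np.zeros(3),K(c),c["D"])[0].reshape(-1,2)
def rect(xy):
    (c,s,a)=cv2.minAreaRect(xy.astype(np.float32)*1000)
    return np.round(c,1),np.round(s,1),round(a,1)
E
python3 - <<'E'
from h import *
for n in("scene","side"):
    c=load(f"pics/{n}0.npy");P=cloud(c);hsv=cv2.cvtColor(c["img"],cv2.COLOR_RGB2HSV)
    ok=c["z_map"]>0
    m=((P[...,2]>.012)&(P[...,2]<.3)&ok&(P[...,0]>.1)&(P[...,0]<1)&(P[...,1]<.6)&(P[...,1]>-.75)).astype(np.uint8)
    k,l,s,ce=cv2.connectedComponentsWithStats(m)
    print(n)
    for i in range(1,k):
        if s[i,4]<40: continue
        q=P[l==i]; t=np.percentile(q[:,2],95)
        top=q[q[:,2]>t-.006]
        print(np.round(ce[i]),s[i,4],"zmax%.3f"%t,"mean",np.round(q.mean(0),3),"top",rect(top[:,:2]),len(top),np.median(hsv[l==i],0))
E
```

```text
scene
[337.  84.] 895 zmax0.251 mean [0.104 0.002 0.204] top (array([104.1,   2.9]), array([79.3,  8. ]), 89.9) 83 [ 8. 30. 51.]
[ 95. 129.] 9247 zmax0.169 mean [ 0.535 -0.593  0.129] top (array([ 502.2, -625.8]), array([365.4, 180. ]), 0.2) 4408 [135.   9.  97.]
[328. 131.] 83 zmax0.017 mean [ 0.108 -0.002  0.015] top (array([110.2,  -1.8]), array([106.2,  19.3]), 88.5) 83 [12. 78. 91.]
[168. 145.] 332 zmax0.073 mean [ 0.437 -0.417  0.052] top (array([ 430.9, -422.9]), array([81.5, 21.3]), 71.2) 124 [142.  140.  101.5]
[244. 149.] 245 zmax0.022 mean [ 0.317 -0.213  0.018] top (array([ 317.5, -212. ]), array([40.6, 92.2]), 73.7) 214 [ 13. 150. 217.]
[544. 154.] 125 zmax0.299 mean [0.193 0.587 0.265] top (array([208.8, 571.6]), array([39.8,  7.9]), 75.3) 28 [ 19.  27. 123.]
[204. 156.] 366 zmax0.072 mean [ 0.426 -0.293  0.047] top (array([ 422.8, -296.2]), array([15. , 79.9]), 0.4) 89 [ 17. 102. 160.]
[279. 214.] 5015 zmax0.187 mean [0.551 0.03  0.099] top (array([531.1,  13.4]), array([ 44.2, 256. ]), 80.5) 1285 [ 15. 107. 190.]
[142. 187.] 313 zmax0.027 mean [ 0.598 -0.407  0.021] t
[... 2361 characters left out ...]
3.6, 81. ]), 17.7) 287 [ 19. 102. 149.]
[315. 280.] 627 zmax0.072 mean [ 0.552 -0.297  0.05 ] top (array([ 554.4, -287.1]), array([22.6, 81.9]), 14.4) 213 [ 19. 103. 144.]
[405. 279.] 820 zmax0.071 mean [ 0.763 -0.334  0.047] top (array([ 765.7, -328.4]), array([24.7, 79.1]), 64.8) 235 [10.  5. 97.]
[260. 291.] 313 zmax0.072 mean [ 0.42  -0.312  0.052] top (array([ 421.8, -299.8]), array([12.4, 83. ]), 1.6) 126 [ 19. 100. 168.]
[211. 283.] 406 zmax0.021 mean [ 0.313 -0.217  0.018] top (array([ 312.8, -214.5]), array([41.5, 91.6]), 70.9) 368 [ 16. 156. 180.]
[338. 369.] 22037 zmax0.168 mean [ 0.502 -0.654  0.157] top (array([ 499.5, -631. ]), array([363.9, 177.3]), 0.0) 16921 [150.   7. 102.]
```

The middle one is the block at (0.555, -0.285): its top measures about 22 mm, against 12–15 and 33 mm for the other two. I'll check that in a crop. The move commands contain no tilt, so I also need to see how free the space is around the arm's reach limits.

```bash
python3 - <<'E'
from h import *
c=load("pics/scene0.npy");s=load("pics/side0.npy")
a=c["img"][130:250,110:240];b=s["img"][240:330,230:440]
a=cv2.resize(a,(390,360),interpolation=2);b=cv2.resize(b,(400,360*400//840*2 if 0 else 171),interpolation=2)
o=np.zeros((360,790,3),np.uint8);o[:,:390]=a;o[:171,390:]=b
cv2.imwrite("pics/crop1.png",o[:,:,::-1])
for n,cc in(("scene",c),("side",s)):
    P=cloud(cc);ok=cc["z_map"]>0
    for x0 in(-.6,-.3,0,.3,.6):
        for y0 in(.45,.6,.8,1.0,1.2):
            m=ok&(P[...,0]>x0)&(P[...,0]<x0+.3)&(P[...,1]>y0)&(P[...,1]<y0+.2)
            if m.sum()>20: print(n,x0,y0,m.sum(),"z",np.round(np.percentile(P[m][:,2],[2,50,98]),2))
E
```

```text
scene -0.6 0.45 1340 z [0.18 0.19 0.26]
scene -0.6 0.6 101 z [0.17 0.18 0.19]
scene -0.6 1.0 41 z [-0.76 -0.75 -0.74]
scene -0.3 0.45 2627 z [0.02 0.3  0.3 ]
scene -0.3 0.6 280 z [-0.  0.  0.]
scene -0.3 1.0 539 z [-0.76 -0.75 -0.74]
scene 0 0.45 10060 z [-0.    0.06  0.33]
scene 0 0.6 4432 z [0.   0.03 0.16]
scene 0 1.0 1637 z [-0.76 -0.75 -0.53]
scene 0.3 0.45 8264 z [-0.    0.    0.09]
scene 0.3 0.6 5809 z [-0.    0.02  0.1 ]
scene 0.3 1.0 743 z [-0.76 -0.75 -0.74]
scene 0.6 0.45 9302 z [-0.    0.    0.07]
scene 0.6 0.6 5180 z [-0.    0.02  0.07]
side -0.6 0.45 500 z [-0.29 -0.24 -0.14]
side -0.6 0.6 82 z [-0.29 -0.27 -0.23]
side -0.3 0.45 1197 z [0.11 0.3  0.58]
side -0.3 0.6 505 z [0.3  0.3  0.58]
side -0.3 1.0 64 z [-0.04 -0.03 -0.03]
side -0.3 1.2 55 z [-0.04 -0.03 -0.03]
side 0 0.45 6270 z [-0.    0.16  0.57]
side 0 0.6 3610 z [-0.    0.31  0.57]
side 0 0.8 168 z [-0.08 -0.04 -0.03]
side 0 1.0 1269 z [-0.09 -0.02  0.07]
side 0 1.2 345 z [-0.04 -0.03  0.05]
side 0.3 0.45 2571 z [-0.01  0.    0.09]
side 0.3 0.6 1528 z [-0.    0.04  0.1 ]
side 0.3 0.8 311 z [-0.06 -0.04 -0.03]
side 0.3 1.0 1960 z [-0.04  0.    0.16]
side 0.3 1.2 743 z [-0.03  0.05  0.18]
side 0.6 0.45 2361 z [-0.01  0.    0.06]
side 0.6 0.6 1450 z [-0.    0.02  0.07]
side 0.6 0.8 143 z [-0.05 -0.04 -0.03]
side 0.6 1.0 375 z [-0.04 -0.03 -0.03]
side 0.6 1.2 289 z [-0.04 -0.03 -0.02]
```

View pics/crop1.png

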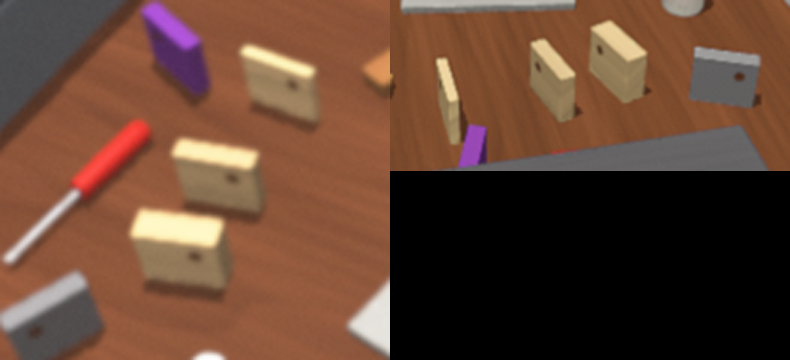

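The crop confirms it: thin block at upper right, middle block in the centre, thick block at the lower left, with the purple and grey blocks clearly different. The commands only keep whatever tilt the tool already has, so I'll check in free air what happens to orientation past the reach limit.

>>> step_arm([
  [[-17, -57, 0], 0],
  [[-17, -57, 0], 0],
  [[-17, -57, 0], 0],
  [[-17, -57, 0], 0],
  [[-17, -57, 0], 0],
])

```text
time_s: 0.78
tcp_pos: [0.1918, 0.9385, 0.2265]
eef_rot: [180.0, -0.0, -16.5]
contact_force: [0.9, 3.2, 2.2]
gripper_width: 0.0877
```

```bash
python3 -c "
from plant import r
s=r.get_state();print(s)"
```

```text
{'time_s': 0.775, 'joints': array([ 8.99994375e+01,  5.24080173e+01,  5.72068414e+01, -3.21828422e-04,
       -9.48207792e+01, -1.65384953e+01]), 'qd': array([ 1.05330054e-01,  6.13916001e+01,  1.22142317e+02,  1.96371698e-01,
       -6.03561339e+01, -1.08905327e-01]), 'joint_torque': array([-9.22644865e-01, -1.02812283e+02,  2.20072478e+01,  7.02438533e+00,
        1.48366213e+00, -1.01853718e-02]), 'tcp_pos': array([0.1918071 , 0.93852104, 0.22653815]), 'eef_rot': array([ 1.79978862e+02, -5.94228436e-03, -1.65390297e+01]), 'contact_force': array([0.85289465, 3.21073361, 2.15449281]), 'moment': array([ 0.4130587 , -0.03722228,  0.02703719]), 'gripper_width': 0.08773726616316095}
```

>>> step_arm([
  [[-17, -57, 0], 0],
  [[-17, -57, 0], 0],
  [[-17, -57, 0], 0],
])

```text
time_s: 1.15
tcp_pos: [0.1756, 1.025, 0.1896]
eef_rot: [-174.7, -0.0, -16.5]
contact_force: [0.1, 0.5, 1.2]
gripper_width: 0.0877
```

```bash
python3 -c "
from plant import r
s=r.get_state();print(s)"
```

```text
{'time_s': 1.15, 'joints': array([ 91.52631532,  61.86562163,  71.54118688,   1.68957628,
       -94.60944099, -17.86229831]), 'qd': array([ 4.76068787,  4.29237683,  2.05228008,  6.17167698, 24.88714996,
       -4.34367031]), 'joint_torque': array([ -0.53958328, -97.48956442,  28.20181489,   6.51835933,
        -0.49227895,   0.13390972]), 'tcp_pos': array([0.17558803, 1.02496852, 0.1895679 ]), 'eef_rot': array([-1.74663974e+02, -3.25121488e-02, -1.65477963e+01]), 'contact_force': array([0.11861238, 0.52870029, 1.2422412 ]), 'moment': array([-0.261422  ,  0.03275541,  0.00083321]), 'gripper_width': 0.08768509037515945}
```

The tool tips outward about its own x axis once the reach limit is passed (now 5.3°), and the new pose persists. That gives me a way to slant it. Plan:
1. Carry the block to the mouth with the near-vertical tool and release it there.
2. Come back out here, slant the tool further, and push the block home with the shut fingers.

Next I'll come inward, then rise while twisting.

>>> step_arm([
  [[17, 57, 0], 0],
  [[17, 57, 0], 0],
  [[17, 57, 0], 0],
  [[17, 57, 0], 0],
  [[0, 0, -30], 10],
  [[0, 0, -30], 10],
  [[0, 0, -30], 10],
  [[0, 0, -30], 10],
  [[0, 0, -30], 10],
  [[0, 0, 0], 9.5],
  [[0, 0, 0], 0],
], gripper=0.15)

```text
time_s: 2.52
tcp_pos: [0.1719, 0.8118, 0.3274]
eef_rot: [-177.2, 4.9, -75.9]
contact_force: [0.3, -0.5, -0.1]
gripper_width: 0.0743
```

```bash
cat >> h.py <<'E'
from scipy.spatial.transform import Rotation as Rn
def Rt(s): return Rn.from_euler("xyz",s["eef_rot"],degrees=True).as_matrix()
def delta(s,target):
    """total tool-frame shift in mm to world target"""
    return Rt(s).T@(np.array(target)-s["tcp_pos"])*1000
E
python3 - <<'E'
from h import *
from plant import r
s=r.get_state();print(s["joints"],s["tcp_pos"],s["eef_rot"],"z_t",Rt(s)[:,2],"y_t",Rt(s)[:,1], "az",np.degrees(np.arctan2(Rt(s)[1,1],Rt(s)[0,1])))
b=np.array([.555,-.285])
print(delta(s,[b[0],b[1],.30]))
E
```

```text
[ 92.21273155  30.58325819  28.24494184   1.73928436 -82.34419799
 -78.3464571 ] [0.17186731 0.81182237 0.32737196] [-177.21533208    4.85178072  -75.86405514] z_t [ 0.02647973  0.0937854  -0.99524023] y_t [-0.96957744 -0.23995043 -0.04840841] az -166.09976214102076
[1155.34816354 -106.96878329  -65.47899543]
```

```bash
python3 - <<'E'
from h import *
from plant import r
s=r.get_state()
print(delta(s,[.563,-.3126,.30]), delta(s,[.563,-.3126,.031])-delta(s,[.563,-.3126,.30]))
E
```

```text
[1183.96329342 -108.10277094  -67.85563456] [ 22.75158517  13.02186308 267.71962284]
```

>>> step_arm([
  [[59.2, -5.4, -3.4], 0],
  [[59.2, -5.4, -3.4], 0],
  [[59.2, -5.4, -3.4], 0],
  [[59.2, -5.4, -3.4], 0],
  [[59.2, -5.4, -3.4], 0],
  [[59.2, -5.4, -3.4], 0],
  [[59.2, -5.4, -3.4], 0],
  [[59.2, -5.4, -3.4], 0],
  [[59.2, -5.4, -3.4], 0],
  [[59.2, -5.4, -3.4], 0],
  [[59.2, -5.4, -3.4], 0],
  [[59.2, -5.4, -3.4], 0],
  [[59.2, -5.4, -3.4], 0],
  [[59.2, -5.4, -3.4], 0],
  [[59.2, -5.4, -3.4], 0],
  [[59.2, -5.4, -3.4], 0],
  [[59.2, -5.4, -3.4], 0],
  [[59.2, -5.4, -3.4], 0],
  [[59.2, -5.4, -3.4], 0],
  [[59.2, -5.4, -3.4], 0],
])

```text
time_s: 5.03
tcp_pos: [0.5619, -0.3149, 0.299]
eef_rot: [-177.2, 4.9, -75.7]
contact_force: [1.1, 0.8, 0.4]
gripper_width: 0.0744
```

>>> step_arm([
  [[0, 0, 0], 0],
])

```text
time_s: 5.15
tcp_pos: [0.5616, -0.3163, 0.2964]
eef_rot: [-177.4, 5.0, -75.9]
contact_force: [-0.3, 0.6, -0.4]
gripper_width: 0.0745
```

```bash
python3 - <<'E'
from h import *
from plant import r,imaging
s=r.get_state()
print(s["joints"],s["tcp_pos"],s["eef_rot"],delta(s,[.563,-.3126,.031]))
c=imaging.capture("wrist");np.save("pics/w1.npy",c,allow_pickle=True);cv2.imwrite("pics/w1.png",c["img"][:,:,::-1])
T=np.eye(4);T[:3,:3]=Rt(s);T[:3,3]=s["tcp_pos"];P=cloud(c,T@c["T_tool_cam"])
hsv=cv2.cvtColor(c["img"],cv2.COLOR_RGB2HSV)
m=((P[...,2]>.06)&(P[...,2]<.08)&(c["z_map"]>0)).astype(np.uint8)
k,l,st,ce=cv2.connectedComponentsWithStats(m)
for i in range(1,k):
    if st[i,4]>300: print(ce[i],st[i,4],rect(P[l==i][:,:2]),np.median(P[l==i][:,2]))
E
```

```text
[-15.57869335  16.89752374   6.57909929  -5.70142196 -79.97563911
  30.54010142] [ 0.56162203 -0.31631915  0.2964169 ] [-177.43889172    5.00354827  -75.93431546] [ 19.88869934   9.58938853 264.52664075]
[534.78199052   5.93364929] 422 (array([ 353.8, -544.8]), array([ 2.3, 58.2]), 89.6) 0.06942752800499205
[415.10754986 102.85327635] 1404 (array([ 430.3, -425.4]), array([80.3, 21.4]), 70.6) 0.0698432968132508
[129.1933657  116.16343042] 1236 (array([ 767.5, -327. ]), array([21.2, 80.8]), 64.8) 0.06994778404665716
[216.58064516 182.86143695] 1364 (array([ 645.9, -266.8]), array([31.5, 79.8]), 18.1) 0.07016862947356803
[284.86842105 186.15446224] 874 (array([ 554.6, -286.4]), array([19.8, 79.4]), 14.9) 0.07014163122308925
[381.33023256 201.05736434] 645 (array([ 422.5, -298.2]), array([12.6, 80.2]), 2.1) 0.0698990994128666
```

View pics/w1.png

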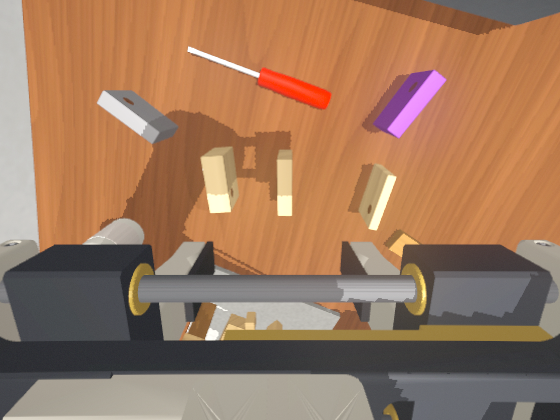

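The wrist view, at close range, gives top thicknesses of 12.6, 19.8 and 31.5 mm. The middle block, at pixel (285,186), is the 20 mm one. I'll descend on its rear end and close on it.

>>> step_arm([
  [[7, 4, 40], -0.8],
  [[7, 3, 50], 0],
  [[7, 3, 50], 0],
  [[0, 0, 50], 0],
  [[0, 0, 40], 0],
  [[0, 0, 22], 0],
  [[0, 0, 12.5], 0],
  [[0, 0, 0], 0],
  [[0, 0, 0], 0],
])

```text
time_s: 6.32
tcp_pos: [0.5652, -0.3109, 0.0359]
eef_rot: [-177.0, 4.8, -75.1]
contact_force: [-0.4, -0.4, 0.1]
gripper_width: 0.0748
```

>>> step_arm([
  [[0, 0, 0], 0],
  [[0, 0, 0], 0],
  [[0, 0, 0], 0],
  [[0, 0, 0], 0],
  [[0, 0, 0], 0],
  [[0, 0, 0], 0],
], gripper=1, grip_force=35)

```text
time_s: 7.08
tcp_pos: [0.5643, -0.3108, 0.0345]
eef_rot: [-177.1, 4.8, -75.1]
contact_force: [0.2, 0.2, -0.4]
gripper_width: 0.0203
```

```bash
python3 - <<'E'
from h import *
from plant import r,imaging
s=r.get_state()
print(s["time_s"],s["tcp_pos"],s["eef_rot"],s["gripper_width"],s["contact_force"])
for n in ("scene","side"):
    c=imaging.capture(n);P=cloud(c)
    np.save(f"pics/{n}2.npy",c,allow_pickle=True);cv2.imwrite(f"pics/{n}2.png",c["img"][:,:,::-1])
    # jig beam top & base board fit, cheeks
    ok=c["z_map"]>0
    near=ok&(P[...,0]>.35)&(P[...,0]<.7)&(P[...,1]>-.15)&(P[...,1]<.2)
    for lo,hi in((.178,.192),(.007,.016),(.035,.045)):
        m=near&(P[...,2]>lo)&(P[...,2]<hi); q=P[m]
        print(n,lo,len(q),rect(q[:,:2]),np.median(q[:,2]))
E
```

```text
7.075 [ 0.56431213 -0.31080548  0.03446472] [-177.14602382    4.84229094  -75.12467042] 0.020319698613172697 [ 0.15001117  0.20315353 -0.41540098]
scene 0.178 1196 (array([530.9,  13.7]), array([ 43.9, 250.3]), 80.5) 0.18408984781530796
scene 0.007 1684 (array([544.6, -10.4]), array([272.4, 268.9]), 1.0) 0.012050932761481392
scene 0.035 957 (array([538.8,  45.8]), array([ 84.4, 244.5]), 77.4) 0.040115747548752245
side 0.178 535 (array([490.9,  17.2]), array([ 49.3, 183.7]), 79.1) 0.18275030996850383
side 0.007 1432 (array([507. ,  14.9]), array([184.7, 207.8]), 79.9) 0.010918719836719992
side 0.035 655 (array([502. ,  36.9]), array([110. , 181.3]), 79.6) 0.03881763339040034
```

View pics/side2.png

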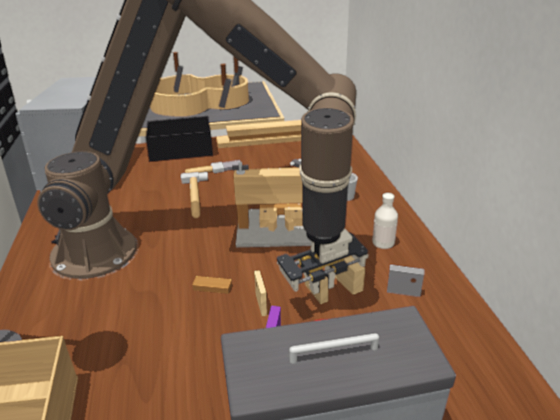

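Gripped, at 20.3 mm opening. Now I need the gap's centre line precisely, using the cheek tops.

```bash
python3 - <<'E'
from h import *
az=np.radians(80.7);u=np.array([np.cos(az),np.sin(az)]);v=np.array([-u[1],u[0]])
h=np.array([.5313,.0234])
for n in("scene0","side0"):
    c=load(f"pics/{n}.npy");P=cloud(c);ok=c["z_map"]>0
    d=P[...,:2]-h;a=d@u*1000;b=d@v*1000
    z=P[...,2]*1000
    reg=ok&(abs(a)<110)&(abs(b)<130)
    # beam top
    m=reg&(z>178)&(z<190)
    print(n,"beam top a",np.percentile(a[m],[1,50,99]),"b",np.percentile(b[m],[1,99]), rect(np.c_[a[m],b[m]]/1000))
    m=reg&(z>8)&(z<16);print(" board",np.percentile(a[m],[.5,99.5]),np.percentile(b[m],[.5,99.5]))
    m=reg&(z>36)&(z<44)&(abs(b)<80)
    print(" cheek", m.sum(), np.percentile(a[m],[.5,99.5]),np.percentile(b[m],[.5,99.5]))
    for a0 in range(-50,70,6):
        q=np.sort(b[m&(a>=a0)&(a<a0+6)])
        if len(q)>4:
            lo=q[q<0];hi=q[q>=0]
            print("  ",a0,len(q),"min %.1f"%q[0],"max %.1f"%q[-1],"inner",lo.max() if len(lo) else None,hi.min() if len(hi) else None)
E
python3 - <<'E'
import cv2
for n,(y,x) in {"scene0":((190,275),(220,335)),"side0":((195,255),(225,340))}.items():
    i=cv2.imread(f"pics/{n}.png")[y[0]:y[1],x[0]:x[1]]
    cv2.imwrite(f"pics/{n}_jig.png",cv2.resize(i,None,fx=6,fy=6,interpolation=cv2.INTER_CUBIC))
E
```

```text
scene0 beam top a [-30.42703262  -5.97709569  11.27156764] b [-124.65988587  119.64324461] (array([-9.9, -0.1]), array([251.7,  44.2]), 89.8)
 board [-98.17737014  81.14034405] [-125.47095484  123.27767238]
 cheek 868 [-12.5465893   63.21744113] [-62.00959142  60.78323586]
   -14 56 min -61.4 max 61.4 inner -12.856607414326419 10.596167132171852
   -8 62 min -60.5 max 60.3 inner -10.415271162466865 11.809840742951682
   -2 60 min -63.2 max 59.3 inner -13.012181004455185 13.171766623479506
   4 65 min -61.5 max 60.8 inner -12.667742495273643 12.0114192673532
   10 55 min -60.6 max 60.5 inner -11.890499263349607 11.319201121542024
   16 63 min -61.1 max 61.0 inner -12.192287661297826 12.573024463955681
   22 65 min -62.7 max 60.5 inner -11.02656564204162 11.270440400608642
   28 66 min -60.5 max 59.2 inner -11.156012566629347 11.527630212242897
   34 61 min -61.2 max 58.8 inner -12.721670371031617 11.62024851570371
   40 80 min -62.5 max 62.4 inner -0.7769938541633263 1.3579085297680016
   46 79 min -61.0 max 58.9 inner -0.35554582372054233 1.5394138344815427
   52 83 min -63.0 max 61.
[... 1001 characters left out ...]
 60.2 inner -11.949550183358653 14.016814125272147
   10 42 min -58.9 max 60.3 inner -12.184220506478137 13.927034297555108
   16 30 min -56.1 max 57.5 inner -12.382707308670131 13.833346944151955
   22 31 min -59.2 max 60.4 inner -12.633692282772616 13.747380914324204
   28 31 min -59.7 max 60.5 inner -18.558517753631165 13.588045686014068
   34 50 min -57.3 max 60.6 inner -1.210589351140996 1.7449769930831063
   40 37 min -54.6 max 57.7 inner -1.358267012478015 1.5905118040794344
   46 46 min -57.7 max 60.7 inner -1.478570056156286 1.386388912157077
   52 29 min -58.3 max 57.8 inner -1.654626751093775 7.274573731403635
   58 23 min -58.3 max 60.8 inner -7.7212758826717875 4.262745942387341
```

View pics/side0_jig.png

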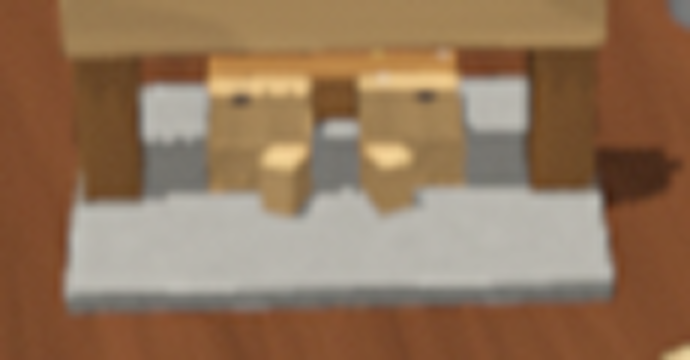

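View pics/scene0_jig.png

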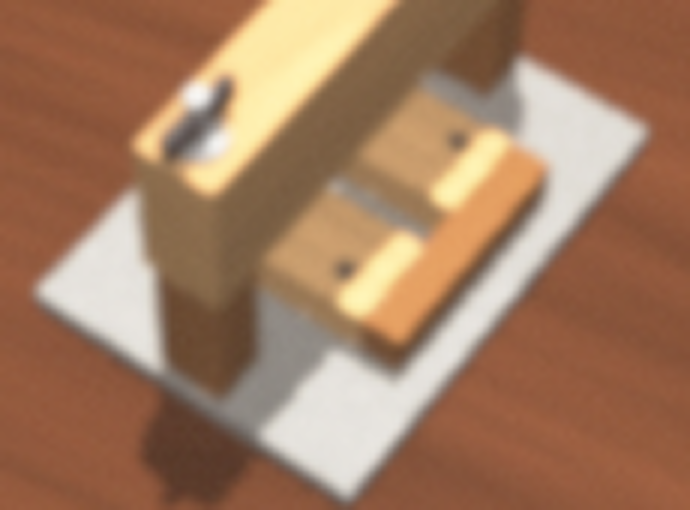

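The gap centre line lies within about 1 mm of my estimate, with a heading of 80.7°. I'll lift and twist by 24° to the gap heading.

>>> step_arm([
  [[0, 0, -40], 0],
  [[0, 0, -50], 0],
  [[0, 0, -20], 8],
  [[0, 0, 0], 8],
  [[0, 0, 0], 8.2],
  [[0, 0, 0], 0],
])

```text
time_s: 7.92
tcp_pos: [0.5614, -0.321, 0.1438]
eef_rot: [-179.4, 5.6, -99.4]
contact_force: [-0.8, 0.4, -0.5]
gripper_width: 0.0198
```

```bash
python3 - <<'E'
from h import *
from plant import r
s=r.get_state()
R=Rt(s)
print(s["joints"],s["tcp_pos"],s["eef_rot"],s["gripper_width"],"yaz",np.degrees(np.arctan2(R[1,1],R[0,1])),R)
print(delta(s,[.5103,-.1023,.13]))
E
```

```text
[-16.03194619  22.31014657  -5.53360039  -6.36273329 -62.33214672
   9.59908546] [ 0.5613532  -0.32102995  0.14382535] [-179.37708673    5.59831636  -99.36794531] 0.019759271886843247 yaz 170.57128485561262 [[-0.1619976  -0.98643244  0.02660494]
 [-0.98195726  0.1638108   0.09447731]
 [-0.09755365 -0.01081982 -0.99517145]]
[-205.16425617   86.34045252   33.06534532]
```

>>> step_arm([
  [[-51, 21.5, 8], 0],
  [[-51, 21.5, 8], 0],
  [[-51, 21.5, 8], 0],
  [[-51, 21.5, 8], 0],
  [[0, 0, 0], 0],
  [[0, 0, 0], 0],
])

```text
time_s: 8.68
tcp_pos: [0.5111, -0.1034, 0.1313]
eef_rot: [-179.3, 5.6, -99.2]
contact_force: [0.2, -0.4, -0.2]
gripper_width: 0.0198
```

```bash
python3 - <<'E'
from h import *
from plant import r,imaging
s=r.get_state()
R=Rt(s)
print(s["tcp_pos"],s["eef_rot"])
c=imaging.capture("wrist");np.save("pics/w3.npy",c,allow_pickle=True);cv2.imwrite("pics/w3.png",c["img"][:,:,::-1])
for n in("scene","side"):
    c=imaging.capture(n);np.save(f"pics/{n}3.npy",c,allow_pickle=True);cv2.imwrite(f"pics/{n}3.png",c["img"][:,:,::-1])
E
```

```text
[ 0.51109916 -0.10344912  0.1313408 ] [-179.32024351    5.58011878  -99.21074718]
```

View pics/w3.png

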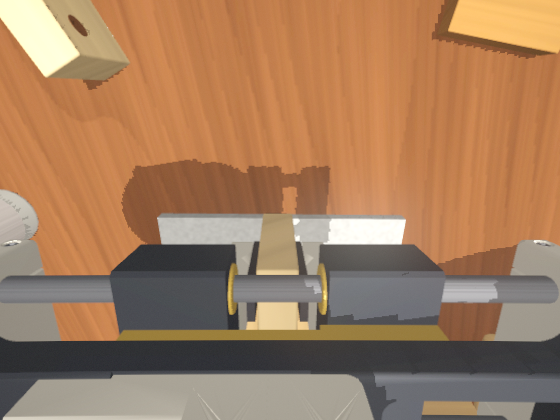

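View pics/side3.png

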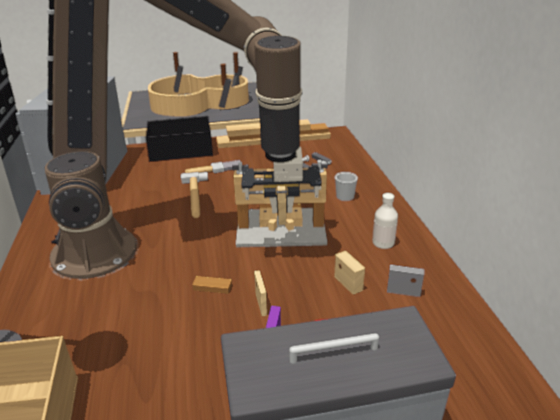

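View pics/scene3.png

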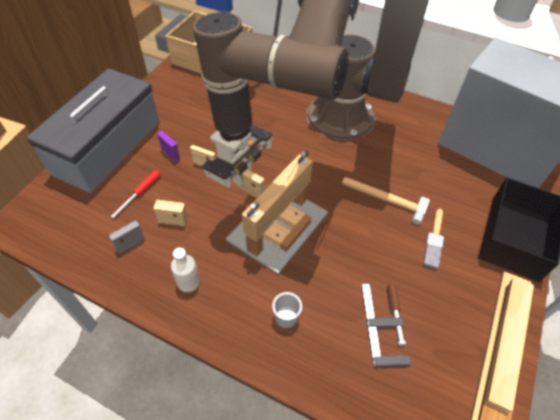

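The wrist view shows the board's rear edge from (160,214) to (404,216), and the held block at about (278,215).

```bash
python3 - <<'E'
from h import *
s={"tcp_pos":np.array([0.51109916,-0.10344912,0.1313408]),"eef_rot":[-179.32024351,5.58011878,-99.21074718]}
T=np.eye(4);T[:3,:3]=Rt(s);T[:3,3]=s["tcp_pos"]
c=load("pics/w3.npy");P=cloud(c,T@c["T_tool_cam"])
az=np.radians(80.7);u=np.array([np.cos(az),np.sin(az)]);v=np.array([-u[1],u[0]]);h=np.array([.5313,.0234])
d=P[...,:2]-h;a=d@u*1000;b=d@v*1000;z=P[...,2]*1000
ok=c["z_map"]>0
hsv=cv2.cvtColor(c["img"],cv2.COLOR_RGB2HSV)
m=ok&(z>7)&(z<17)&(hsv[...,1]<60)
R,Cc=np.where(m);print("board px rows",R.min(),R.max(),Cc.min(),Cc.max(),"z",np.median(z[m]))
mm=m
print("b ext",np.percentile(b[mm],[0.3,99.7]),"a ext",np.percentile(a[mm],[.5,1,2]))
# rear edge line
pts=[]
for col in range(165,400,4):
    rr=np.where(m[:,col])[0]
    if len(rr)>3: pts.append((b[rr[0],col],a[rr[0],col]))
pts=np.array(pts);k=np.polyfit(pts[:,0],pts[:,1],1);print("edge a=",k,"angle",np.degrees(np.arctan(k[0])))
# block
m=ok&(z>105)&(abs(b)<20)&(a<-100)&(a>-190)&(hsv[...,1]>60)
k_,l,st,ce=cv2.connectedComponentsWithStats(m.astype(np.uint8))
for i in range(1,k_):
    if st[i,4]>100:
        q=l==i;print(ce[i],st[i],"a",np.percentile(a[q],[1,99]),"b",np.percentile(b[q],[1,50,99]),"z",np.percentile(z[q],[1,50,99]))
        for z0 in range(100,180,6):
            w=q&(z>=z0)&(z<z0+6)
            if w.sum()>20: print("   z",z0,w.sum(),"a",np.percentile(a[w],[2,98]),"b",np.percentile(b[w],[2,98]))
E
```

```text
board px rows 191 243 0 405 z 12.224941730565819
b ext [-269.70359189  125.14565419] a ext [-122.3340145  -120.29490508 -115.71919427]
edge a= [ 2.76140801e-03 -9.88963471e+01] angle 0.15821662229705394
[277.06367925 247.90141509] [ 255  217   44   58 2120] a [-142.85839014 -139.60811603] b [-10.6682419   -0.65237256   9.27997151] z [106.13160158 147.22124423 167.77055256]
   z 106 109 a [-142.05585779 -141.01519391] b [-10.20112481   7.86395944]
   z 112 117 a [-142.1187047  -140.98856397] b [-9.85292244  7.71878357]
   z 118 134 a [-142.21216401 -141.07882899] b [-10.07979411   8.16181784]
   z 124 151 a [-142.13752908 -141.15650102] b [-9.88361346  8.41818213]
   z 130 162 a [-142.42543329 -140.72814965] b [-10.3101613    8.20090706]
   z 136 187 a [-142.40817649 -138.61926258] b [-10.72867217   8.74103665]
   z 142 209 a [-142.51683468 -139.72530614] b [-10.59930336   8.95712416]
   z 148 229 a [-142.71200241 -139.56700458] b [-10.57930659   9.2223887 ]
   z 154 266 a [-142.80081244 -140.43433582] b [-10.28518861   9.25382871]
   z 160 298 a [-142.95041348 -141.00184106] b [-10.16893038   9.04598821]
   z 166 240 a [-142.80168568 -139.92142387] b [-9.78650015  8.92977028]
[231.32432432 289.19459459] [227 263  11  52 370] a [-172.24387018 -151.85181458] b [-13.80954276 -12.87532994 -12.30150739] z [203.10942315 213.24942435 216.57770874]
[322.76373626 289.25549451] [317 263  11  52 364] a [-171.54422619 -147.59969983] b [12.86436788 13.31388661 15.45851622] z [187.27210489 212.28845081 216.22470739]
[279.3483593  327.02751077] [ 195  302  163   39 3017] a [-163.57009503 -108.13806684] b [-19.23139901   0.57314405  19.48156727] z [166.65060365 221.06957542 227.85214096]
   z 166 1122 a [-124.5247197 -108.001342 ] b [-9.6582803   9.35216643]
   z 178 21 a [-127.18632236 -122.06429912] b [-13.9132299   -9.98507623]
```

```bash
python3 - <<'E'
from h import *
s={"tcp_pos":np.array([0.51109916,-0.10344912,0.1313408]),"eef_rot":[-179.32024351,5.58011878,-99.21074718]}
T=np.eye(4);T[:3,:3]=Rt(s);T[:3,3]=s["tcp_pos"]
c=load("pics/w3.npy");P=cloud(c,T@c["T_tool_cam"])
az=np.radians(80.7);u=np.array([np.cos(az),np.sin(az)]);v=np.array([-u[1],u[0]]);h=np.array([.5313,.0234])
d=P[...,:2]-h;a=d@u*1000;b=d@v*1000;z=P[...,2]*1000
hsv=cv2.cvtColor(c["img"],cv2.COLOR_RGB2HSV)
m=(c["z_map"]>0)&(z>9)&(z<15)&(hsv[...,1]<60)&(a>-105)
for row in range(215,244,3):
    q=np.where(m[row])[0]; q=q[(q>120)&(q<440)]
    if len(q): print(row,q[0],q[-1],b[row,q[0]],b[row,q[-1]],a[row,q[0]],a[row,q[-1]])
E
```

```text
218 157 404 -123.58503618161559 124.97619725423014 -98.06769209703631 -99.02407903989561
221 158 405 -123.03119496448471 125.23165500867536 -94.78681602347933 -96.98380810785613
224 158 404 -123.0678949329982 125.1797881226947 -91.91238655648633 -93.26771460035343
227 159 404 -122.24454958236828 126.01771202380202 -88.87503030382011 -89.61680016062834
230 159 403 -123.36665098106857 125.02461880085305 -84.81346759433026 -86.80522829185728
233 160 403 -122.11270498908394 125.43217086713537 -82.20193610954358 -83.5622791425323
236 160 402 -123.07585344446554 125.25981140502363 -78.23668007698619 -79.81289957105217
239 161 401 -122.74407982670049 125.16436473612094 -74.52894160389738 -75.92081395305314
242 161 401 -123.24607059996052 124.99332858548672 -71.02033993590713 -73.27797837119648
```

The wrist view is relative to the held block, so I trust it most: it puts the gap centre 1.7 mm to +y_t of the block. I'll lower to 3 mm above the board with that correction.

>>> step_arm([
  [[2, 0.6, 20.6], 0],
  [[2, 0.8, 20.6], 0],
  [[2, 0.6, 20.6], 0],
  [[2, 0.6, 20.6], 0],
  [[0, 0, 0], 0],
  [[0, 0, 0], 0],
])

```text
time_s: 9.57
tcp_pos: [0.5093, -0.1039, 0.0486]
eef_rot: [-179.4, 5.6, -99.5]
contact_force: [0.3, 0.1, -1.4]
gripper_width: 0.0197
```

```bash
cat > look.py <<'E'
from h import *
import sys
from plant import r,imaging
tag=sys.argv[1]
s=r.get_state();R=Rt(s)
print(s["time_s"],s["tcp_pos"],s["eef_rot"],s["contact_force"],s["gripper_width"])
az=np.radians(80.7);u=np.array([np.cos(az),np.sin(az)]);v=np.array([-u[1],u[0]]);h=np.array([.5313,.0234])
print("tcp a,b",(s["tcp_pos"][:2]-h)@u*1000,(s["tcp_pos"][:2]-h)@v*1000,"yaz",np.degrees(np.arctan2(R[1,1],R[0,1])),"zt",R[:,2])
for n in sys.argv[2:]:
    c=imaging.capture(n);np.save(f"pics/{n}{tag}.npy",c,allow_pickle=True)
    i=c["img"][:,:,::-1]
    cv2.imwrite(f"pics/{n}{tag}.png",i)
    if n=="side": cv2.imwrite(f"pics/{n}{tag}c.png",cv2.resize(i[140:270,210:350],None,fx=4,fy=4,interpolation=2))
    if n=="scene": cv2.imwrite(f"pics/{n}{tag}c.png",cv2.resize(i[130:280,190:340],None,fx=4,fy=4,interpolation=2))
E
python3 look.py 4 side
```

```text
9.575 [ 0.50934758 -0.10393021  0.04862001] [-179.36930586    5.5811625   -99.4568008 ] [ 0.34040826  0.06868492 -1.38530693] 0.01974987013657346
tcp a,b -129.20414125086916 1.0868256624864254 yaz 170.48185815845702 zt [ 0.0268364   0.09411958 -0.99519913]
```

View pics/side4c.png

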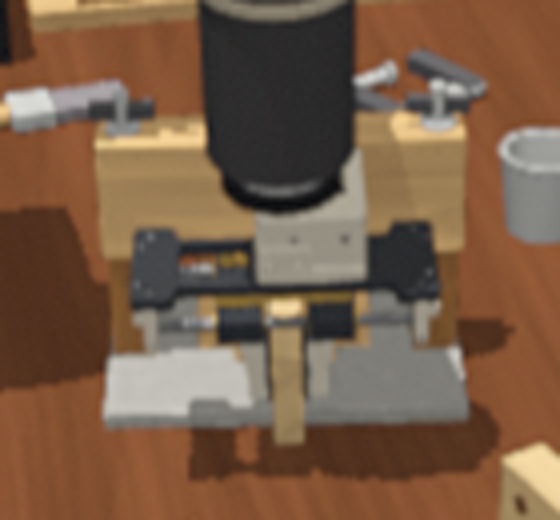

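The block is centred in front of the mouth, 3 mm above the board. I'll advance it 57 mm.

>>> step_arm([
  [[-10, 0, 1], 0],
  [[-10, 0, 1], 0],
  [[-8, 0, 0.8], 0],
  [[-8, 0, 0.8], 0],
  [[-7, 0, 0.7], 0],
  [[-7, 0, 0.7], 0],
  [[-7, 0, 0.7], 0],
  [[0, 0, 0], 0],
  [[0, 0, 0], 0],
])

```text
time_s: 10.75
tcp_pos: [0.5185, -0.0469, 0.0481]
eef_rot: [-179.4, 5.6, -99.4]
contact_force: [0.6, -0.0, -1.2]
gripper_width: 0.0196
```

```bash
python3 look.py 5 side scene wrist
```

```text
10.75 [ 0.51851065 -0.04686198  0.04811422] [-179.37198674    5.58574452  -99.41346835] [ 0.63536206 -0.03261864 -1.18403466] 0.019637544559194104
tcp a,b -71.40523986756207 1.2666348362999014 yaz 170.5254013794455 zt [ 0.02673207  0.09422606 -0.99519186]
```

View pics/side5c.png

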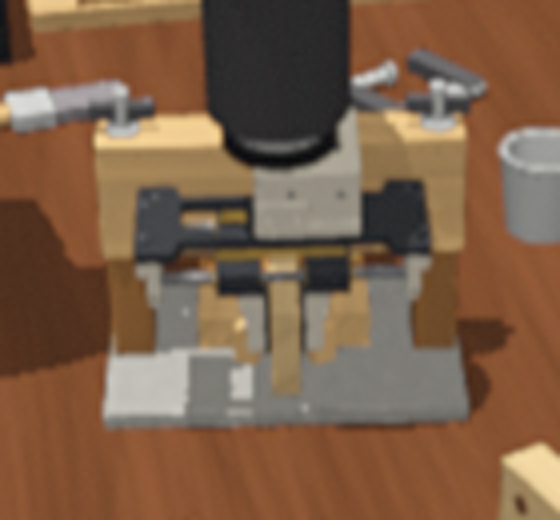

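View pics/scene5c.png

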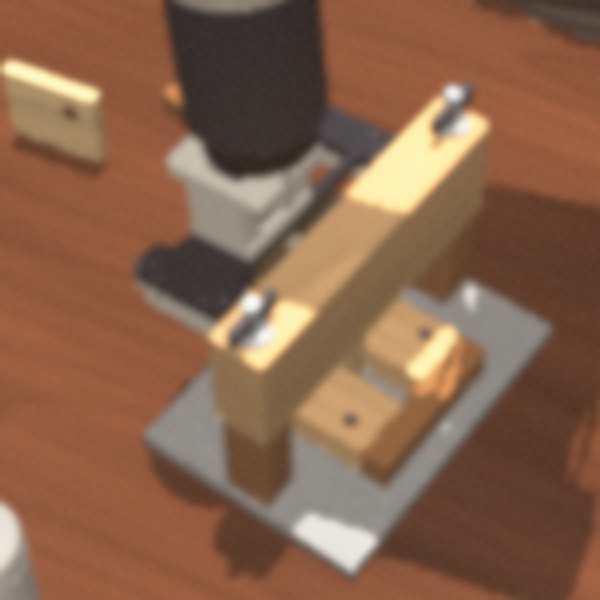

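It went in with no contact force. I'll set it down and release.

>>> step_arm([
  [[0.1, 0, 1.3], 0],
  [[0.1, 0, 1.3], 0],
  [[0, 0, 0], 0],
  [[0, 0, 0], 0],
])

```text
time_s: 11.4
tcp_pos: [0.5186, -0.0469, 0.046]
eef_rot: [-179.4, 5.6, -99.4]
contact_force: [-1.7, 0.6, 4.2]
gripper_width: 0.0199
```

>>> step_arm([
  [[0, 0, 0], 0],
  [[0, 0, 0], 0],
  [[0, 0, 0], 0],
  [[0, 0, 0], 0],
], gripper=0.45)

```text
time_s: 11.9
tcp_pos: [0.5186, -0.0468, 0.0455]
eef_rot: [-179.4, 5.6, -99.4]
contact_force: [-0.7, -0.4, 0.4]
gripper_width: 0.0476
```

```bash
python3 look.py 6 side
```

```text
11.9 [ 0.51859072 -0.04677348  0.04545194] [-179.37316281    5.58358563  -99.41552968] [-0.68789351 -0.37050618  0.43161279] 0.047642839708483806
tcp a,b -71.3049685935127 1.2019257508390935 yaz 170.52347804355918 zt [ 0.02670909  0.09419149 -0.99519575]
```

View pics/side6c.png

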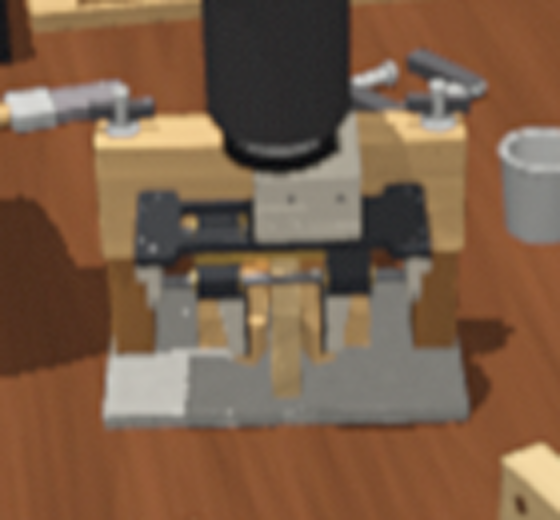

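The block is standing free in the mouth. I'll rise clear, then twist −90° so that the tool-x tilt axis lies across the gap.

>>> step_arm([
  [[0, 0, -25], 0],
  [[5, 0, -40], 0],
  [[10, 0, -50], 0],
  [[10, 0, -50], 0],
  [[0, 0, -20], -10],
  [[0, 0, -20], -10],
  [[0, 0, -20], -10],
  [[0, 0, -20], -10],
  [[0, 0, -20], -10],
  [[0, 0, 0], -10],
  [[0, 0, 0], -10],
  [[0, 0, 0], -10],
  [[0, 0, 0], -10],
  [[0, 0, 0], 0],
], gripper=1)

```text
time_s: 13.7
tcp_pos: [0.5073, -0.0963, 0.3068]
eef_rot: [-174.4, -0.6, -9.5]
contact_force: [0.1, 0.1, -0.6]
gripper_width: 0.0003
```

```bash
python3 look.py 7 side scene; python3 - <<'E'
from h import *
from plant import r
s=r.get_state();print(s["joints"],delta(s,[.19,.88,.30]))
E
```

```text
13.7 [ 0.50731468 -0.09627932  0.30675722] [-174.40859144   -0.61700132   -9.5473435 ] [ 0.11385545  0.13629087 -0.57517729] 0.00030710024290754015
tcp a,b -121.982341173484 4.329412701809118 yaz -99.48694058541294 zt [ 0.02672941  0.09430651 -0.99518432]
[  6.93065899   2.73016322  -9.6306387   -5.35439275 -75.51775969
  74.63077534] [-477.5305799  -904.27180287   90.28325719]
```

View pics/side7.png

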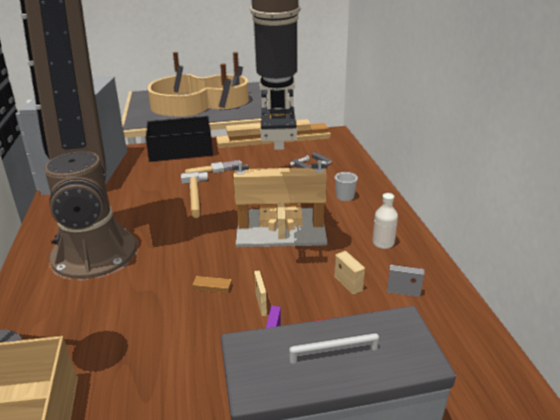

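>>> step_arm([
  [[-28.1, -53.2, 5], 0],
  [[-28.1, -53.2, 5], 0],
  [[-28.1, -53.2, 5], 0],
  [[-28.1, -53.2, 5], 0],
  [[-28.1, -53.2, 5], 0],
  [[-28.1, -53.2, 5], 0],
  [[-28.1, -53.2, 5], 0],
  [[-28.1, -53.2, 5], 0],
  [[-28.1, -53.2, 5], 0],
  [[-28.1, -53.2, 5], 0],
  [[-28.1, -53.2, 5], 0],
  [[-28.1, -53.2, 5], 0],
  [[-28.1, -53.2, 5], 0],
  [[-28.1, -53.2, 5], 0],
  [[-28.1, -53.2, 5], 0],
  [[-28.1, -53.2, 5], 0],
  [[-28.1, -53.2, 5], 0],
])

```text
time_s: 15.92
tcp_pos: [0.1851, 0.88, 0.3049]
eef_rot: [-174.4, -0.6, -9.7]
contact_force: [0.9, 0.5, 0.5]
gripper_width: 0.0001
```

>>> step_arm([
  [[0, -60, 0], 0],
  [[0, -60, 0], 0],
  [[0, -60, 0], 0],
  [[0, -60, 0], 0],
])

```text
time_s: 16.42
tcp_pos: [0.2053, 1.0186, 0.2848]
eef_rot: [-169.2, -1.4, -9.7]
contact_force: [-0.1, -0.4, 0.4]
gripper_width: 0.0003
```

```bash
python3 look.py 8; python3 - <<'E'
from plant import r
print(r.get_state()["joints"])
E
```

```text
16.425 [0.2053062  1.01855661 0.28484401] [-169.23202845   -1.36958753   -9.70248422] [-0.13847242 -0.41374759  0.37439715] 0.0003416157448039587
tcp a,b 929.3941470851126 482.5299538898065 yaz -99.44204140466925 zt [ 0.05463203  0.18020252 -0.98211119]
[ 90.41293855  56.78274677  71.44538822   3.21516912 -94.28114894
  -9.45492392]
```

The tilt is growing in the wanted direction and is now 10.8°. I'll continue.

>>> step_arm([
  [[0, -60, 0], 0],
  [[0, -60, 0], 0],
  [[0, -60, 0], 0],
  [[0, -60, 0], 0],
])

```text
time_s: 16.92
tcp_pos: [0.2128, 1.0958, 0.281]
eef_rot: [-159.0, -2.5, -10.0]
contact_force: [0.0, 0.4, 0.6]
gripper_width: 0.0005
```

```bash
python3 look.py 8; python3 - <<'E'
from plant import r
print(r.get_state()["joints"])
E
```

```text
16.925 [0.21283266 1.09582148 0.28095858] [-158.98113802   -2.53105259  -10.03872272] [0.04755882 0.41985577 0.55715039] 0.0005016030382212497
tcp a,b 1006.8597286413998 487.5887204213816 yaz -99.06659609939594 zt [ 0.10311339  0.34599837 -0.93255175]
[ 90.99806609  58.72955154  71.41775864   6.31945977 -82.4775388
 -10.2776183 ]
```

>>> step_arm([
  [[0, -60, 0], 0],
  [[0, -60, 0], 0],
  [[0, -60, 0], 0],
  [[0, -60, 0], 0],
])

```text
time_s: 17.42
tcp_pos: [0.2171, 1.1572, 0.3126]
eef_rot: [-148.8, -3.6, -10.6]
contact_force: [-0.0, -0.2, -0.5]
gripper_width: 0.0007
```

```bash
python3 look.py 8; python3 - <<'E'
from plant import r
print(r.get_state()["joints"])
E
```

```text
17.425 [0.21708384 1.1571998  0.31256379] [-148.8394114    -3.61636672  -10.56020616] [-0.02433254 -0.21305205 -0.49859089] 0.0006943294140742128
tcp a,b 1068.1182855451498 493.3123938361708 yaz -98.3759655211518 zt [ 0.14789115  0.49878266 -0.85401644]
[ 91.65007071  59.28564104  71.41632907   9.80173723 -72.31313543
 -11.6944184 ]
```

The tool now slants 31°, enough for the push: the gripper body will stay about 17 mm clear of the beam. I'll come inward and twist back.

>>> step_arm([
  [[0, 50, -30], 0],
  [[0, 50, -30], 0],
  [[0, 50, -30], 0],
  [[0, 50, -30], 0],
  [[0, 0, 0], 10],
  [[0, 0, 0], 10],
  [[0, 0, 0], 10],
  [[0, 0, 0], 10],
  [[0, 0, 0], 10],
  [[0, 0, 0], 10],
  [[0, 0, 0], 10],
  [[0, 0, 0], 10],
  [[0, 0, 0], 5],
  [[0, 0, 0], 0],
])

```text
time_s: 19.18
tcp_pos: [0.1812, 0.9689, 0.3157]
eef_rot: [-172.7, 30.5, -92.6]
contact_force: [-0.2, 0.1, 0.6]
gripper_width: 0.0006
```

```bash
python3 look.py 9; python3 - <<'E'
from h import *
from plant import r
s=r.get_state();R=Rt(s)
az=np.radians(80.7);u=np.array([np.cos(az),np.sin(az),0]);v=np.array([-u[1],u[0],0]);h=np.array([.5313,.0234,0])
print(s["joints"],"\n",R, "y.u",R[:,1]@u, "x.u",R[:,0]@u)
# twist needed for y.u=0
t=np.degrees(np.arctan2(R[:,1]@u,R[:,0]@u)); print("twist cand",t)
for th in np.arange(-15,16,.5):
    y=-np.sin(np.radians(th))*R[:,0]+np.cos(np.radians(th))*R[:,1]
    if abs(y@u)<.006: print("th",th,y)
tgt=h-.150*u+.0011*v; tgt[2]=.30
print(tgt,delta(s,tgt))
E
```

```text
19.175 [0.18117305 0.96893665 0.31574218] [-172.70423095   30.54546898  -92.58592524] [-0.17468484  0.12466799  0.55972815] 0.0006330729959415598
tcp a,b 876.5263934737022 498.32711488671237 yaz 173.6912814023008 zt [ 0.14960615  0.49786444 -0.85425348]
[  94.47078386   30.86556679   15.23307146   15.19496032  -45.8170862
 -106.90286585] 
 [[-0.03885645 -0.98798187  0.14960615]
 [-0.86034911  0.10922639  0.49786444]
 [-0.50822198 -0.10936828 -0.85425348]] y.u -0.05187095968421231 x.u -0.8553197914314978
twist cand -176.52954177924772
th 3.5 [-0.98376696  0.16154572 -0.07813807]
[ 0.50597389 -0.12445059  0.3       ] [ 936.07466129 -438.60237852 -482.31860696]
```

>>> step_arm([
  [[0, 0, 0], 3.5],
  [[0, 0, 0], 0],
])

```text
time_s: 19.42
tcp_pos: [0.1813, 0.9693, 0.3153]
eef_rot: [-174.7, 30.9, -96.5]
contact_force: [-0.2, 0.3, -0.4]
gripper_width: 0.0002
```

```bash
python3 - <<'E'
from h import *
from plant import r
s=r.get_state();R=Rt(s)
az=np.radians(80.7);u=np.array([np.cos(az),np.sin(az),0]);v=np.array([-u[1],u[0],0]);h=np.array([.5313,.0234,0])
tgt=h-.150*u+.0011*v; tgt[2]=.30
print(R[:,1]@u,delta(s,tgt),delta(s,tgt)/19)
E
```

```text
-0.0012109595191406486 [ 909.07984576 -493.11914702 -482.09294631] [ 47.84630767 -25.95363932 -25.37331296]
```

>>> step_arm([
  [[47.8, -26, -25.4], 0],
  [[47.8, -26, -25.4], 0],
  [[47.8, -26, -25.4], 0],
  [[47.8, -26, -25.4], 0],
  [[47.8, -26, -25.4], 0],
  [[47.8, -26, -25.4], 0],
  [[47.8, -26, -25.4], 0],
  [[47.8, -26, -25.4], 0],
  [[47.8, -26, -25.4], 0],
  [[47.8, -26, -25.4], 0],
  [[47.8, -26, -25.4], 0],
  [[47.8, -26, -25.4], 0],
  [[47.8, -26, -25.4], 0],
  [[47.8, -26, -25.4], 0],
  [[47.8, -26, -25.4], 0],
  [[47.8, -26, -25.4], 0],
  [[47.8, -26, -25.4], 0],
  [[47.8, -26, -25.4], 0],
  [[47.8, -26, -25.4], 0],
  [[0, 0, 0], 0],
])

```text
time_s: 21.92
tcp_pos: [0.506, -0.1279, 0.2992]
eef_rot: [-174.8, 30.8, -96.8]
contact_force: [-0.0, 1.4, -0.5]
gripper_width: 0.0007
```

```bash
python3 look.py 10 wrist side; python3 - <<'E'
from h import *
from plant import r
s=r.get_state();R=Rt(s)
az=np.radians(80.7);u=np.array([np.cos(az),np.sin(az),0]);v=np.array([-u[1],u[0],0]);h=np.array([.5313,.0234,0])
tgt=h-.115*u+.0011*v; tgt[2]=.05
print(R,delta(s,tgt),"u in tool",R.T@u)
T=np.eye(4);T[:3,:3]=R;T[:3,3]=s["tcp_pos"]
c=load("pics/wrist10.npy");P=cloud(c,T@c["T_tool_cam"])
a=(P-h)@u*1000;b=(P-h)@v*1000;z=P[...,2]*1000
m=(c["z_map"]>0)&(abs(b)<25)&(a<-60)&(a>-100)&(z>25)&(z<95)
print(m.sum())
if m.sum()>50: print("block a",np.percentile(a[m],[2,10,50,90]),"b",np.percentile(b[m],[2,50,98]),"z",np.percentile(z[m],[2,98]))
E
```

```text
21.925 [ 0.50598479 -0.12790563  0.29920694] [-174.79554124   30.78791306  -96.81260125] [-0.03984175  1.36924239 -0.47973106] 0.0007464364121488705
tcp a,b -153.407856341795 0.5308931169117588 yaz 170.51801791119522 zt [ 0.15053753  0.49539205 -0.85552625]
[[-0.09921228 -0.98360391  0.15059972]
 [-0.85284672  0.16202523  0.49638724]
 [-0.51264938 -0.07919077 -0.85493826]] [ 98.03306152  19.22216235 232.32026873] u in tool [-0.85766975  0.00094137  0.51420007]
567
block a [-81.57143268 -81.21671116 -80.43742633 -66.58047023] b [-7.08814267  2.40566591 11.88275031] z [27.16885244 84.63077555]
```

View pics/wrist10.png

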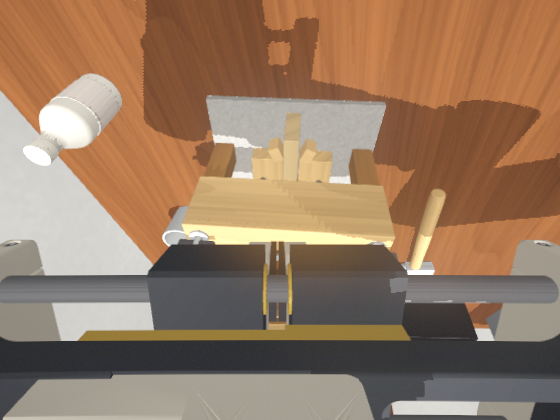

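View pics/side10.png

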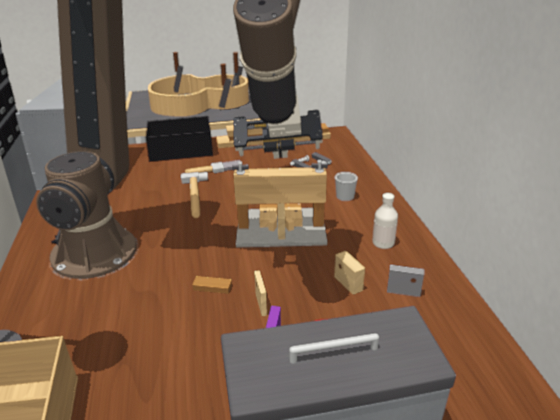

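The wrist view shows the block at (291,145) standing squarely in the mouth between the cheeks, with its rear end at a ≈ −82. I'll descend behind it.

>>> step_arm([
  [[20, 4, 47], 0],
  [[20, 4, 47], 0],
  [[20, 4, 47], 0],
  [[20, 4, 47], 0],
  [[18, 4, 44], 0],
  [[0, 0, 0], 0],
  [[0, 0, 0], 0],
])

```text
time_s: 22.9
tcp_pos: [0.5118, -0.0892, 0.0528]
eef_rot: [-174.5, 30.8, -96.4]
contact_force: [0.7, -0.7, 0.4]
gripper_width: 0.0004
```

```bash
python3 look.py 11 side scene wrist
```

```text
22.9 [ 0.51184852 -0.08921355  0.05283434] [-174.53188532   30.78201684  -96.39250978] [ 0.74344705 -0.6955216   0.4097362 ] 0.00038198161095172784
tcp a,b -114.27675827981783 0.9970251908328258 yaz 170.80277061466663 zt [ 0.15142035  0.49566718 -0.85521104]
```

View pics/side11c.png

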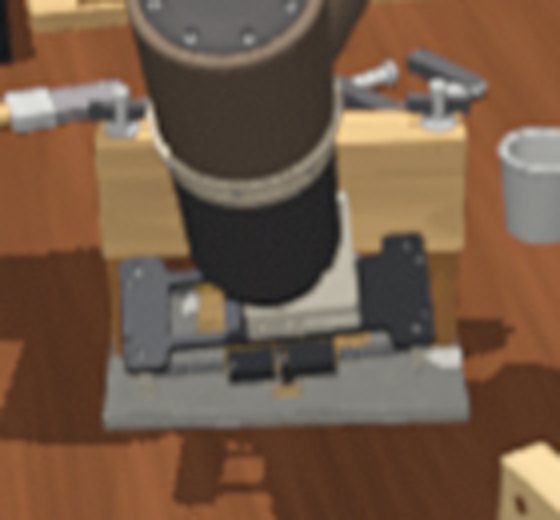

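View pics/wrist11.png

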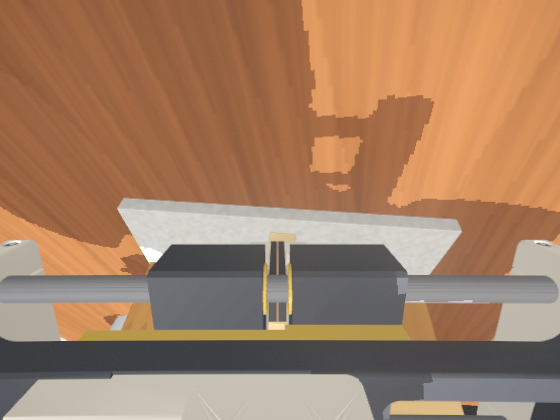

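>>> step_arm([
  [[-6.7, 1.0, 8.1], 0],
  [[-8.6, 0, 5.1], 0],
  [[-3.4, 0, 2.1], 0],
  [[-3.4, 0, 2.1], 0],
  [[-3.4, 0, 2.1], 0],
  [[-3.4, 0, 2.1], 0],
  [[-3.4, 0, 2.1], 0],
  [[-3.4, 0, 2.1], 0],
  [[0, 0, 0], 0],
])

```text
time_s: 24.18
tcp_pos: [0.5172, -0.0454, 0.0469]
eef_rot: [-174.7, 30.9, -96.6]
contact_force: [-0.3, -0.4, 0.4]
gripper_width: 0.0006
```

```bash
python3 look.py 12 side scene
```

```text
24.175 [ 0.51724206 -0.04538059  0.04690059] [-174.73089451   30.85452061  -96.58479828] [-0.33967983 -0.35337855  0.44845236] 0.0006173184176354894
tcp a,b -70.14833923927861 2.7579506302106775 yaz 170.70726252370298 zt [ 0.14979084  0.49679301 -0.85484467]
```

View pics/side12c.png

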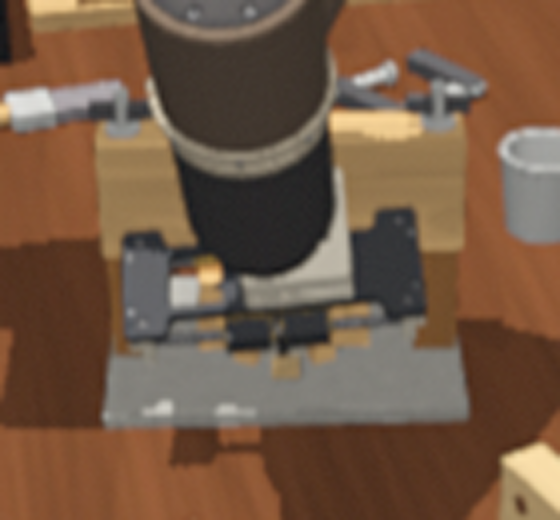

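View pics/scene12c.png

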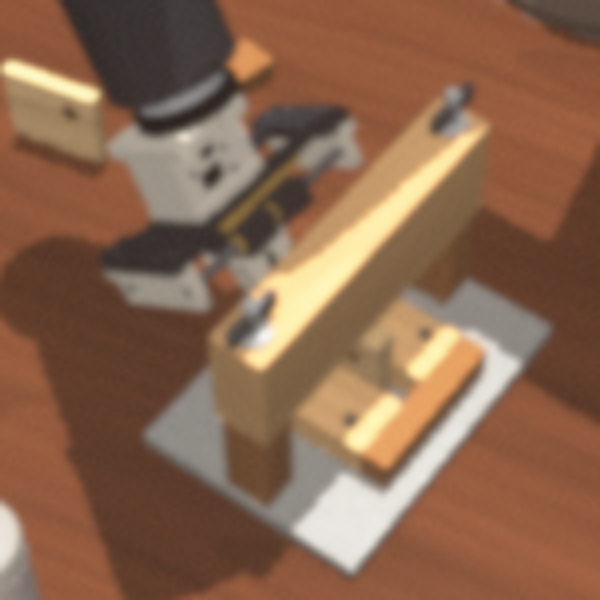

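The block is sliding in without visible resistance. I'll push further, then more gently toward the stop.

>>> step_arm([
  [[-4, -0.5, 0.9], 0],
  [[-3.4, -0.3, 2.0], 0],
  [[-3.4, 0, 2.0], 0],
  [[-2.6, 0, 1.5], 0],
  [[-2.6, 0, 1.5], 0],
  [[0, 0, 0], 0],
])

```text
time_s: 25.02
tcp_pos: [0.5209, -0.0282, 0.0485]
eef_rot: [-174.7, 30.8, -96.6]
contact_force: [-0.6, -0.5, -0.5]
gripper_width: 0.0007
```

```bash
python3 look.py 13 scene side;  python3 - <<'E'
from h import *
az=np.radians(80.7);u=np.array([np.cos(az),np.sin(az),0]);v=np.array([-u[1],u[0],0]);h=np.array([.5313,.0234,0])
c=load("pics/scene13.npy");P=cloud(c);a=(P-h)@u*1000;b=(P-h)@v*1000;z=P[...,2]*1000
m=(c["z_map"]>0)&(abs(b)<16)&(a>-5)&(a<60)&(z>50)&(z<95)
print(m.sum(),np.percentile(a[m],[2,50,90,98]),np.percentile(b[m],[2,50,98]),np.percentile(z[m],[2,98]))
m=(c["z_map"]>0)&(abs(b)<40)&(a>20)&(a<75)&(z>36)&(z<43)
from collections import Counter
E
```

```text
25.025 [ 0.5208877  -0.02815502  0.04849848] [-174.71024313   30.8368234   -96.5646858 ] [-0.6259126 -0.5412838 -0.4737652] 0.0006734310660009832
tcp a,b -52.56003556715235 1.9439494335339502 yaz 170.71812084115214 zt [ 0.14994086  0.4965253  -0.8549739 ]
167 [-0.26027713 20.74220382 35.14608261 36.17570735] [-12.94522734  -9.0363658    7.77801416] [50.91304203 85.69867392]
```

View pics/scene13c.png

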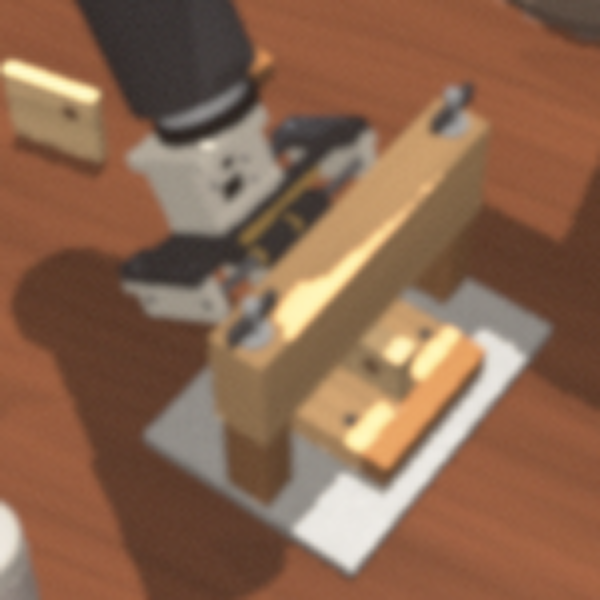

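About 5 mm remains to the stop: the front is at a ≈ 36 and the stop at about 41. I'll go slowly.

>>> step_arm([
  [[-1.3, 0, 0.8], 0],
  [[-1.3, 0, 0.8], 0],
  [[-0.9, 0, 0.5], 0],
  [[0, 0, 0], 0],
])

```text
time_s: 25.62
tcp_pos: [0.5216, -0.0242, 0.0485]
eef_rot: [-174.7, 30.8, -96.6]
contact_force: [0.4, 0.1, -0.4]
gripper_width: 0.0001
```

>>> step_arm([
  [[-0.9, 0, 0.5], 0],
  [[0, 0, 0], 0],
])

```text
time_s: 25.88
tcp_pos: [0.5217, -0.0233, 0.0485]
eef_rot: [-174.7, 30.8, -96.6]
contact_force: [0.2, 0.1, 0.3]
gripper_width: 0.0001
```

>>> step_arm([
  [[-0.9, 0, 0.5], 0],
  [[0, 0, 0], 0],
])

```text
time_s: 26.12
tcp_pos: [0.522, -0.0228, 0.0485]
eef_rot: [-174.7, 30.8, -96.6]
contact_force: [-0.2, -3.4, 0.2]
gripper_width: 0.0006
```

```bash
cat > blk.py <<'E'
from h import *
import sys
az=np.radians(80.7);u=np.array([np.cos(az),np.sin(az),0]);v=np.array([-u[1],u[0],0]);h=np.array([.5313,.0234,0])
c=load(sys.argv[1]);P=cloud(c);a=(P-h)@u*1000;b=(P-h)@v*1000;z=P[...,2]*1000
ok=c["z_map"]>0
m=ok&(abs(b)<16)&(a>-5)&(a<60)&(z>50)&(z<95)
print(m.sum(),np.percentile(a[m],[2,50,90,98]),np.percentile(b[m],[2,50,98]),np.percentile(z[m],[2,98]))
m2=m&(z>76);print("top",m2.sum(),np.percentile(a[m2],[2,98]),np.percentile(b[m2],[2,50,98]),np.median(z[m2]))
m=ok&(abs(b)<40)&(a>30)&(a<75)&(z>38)&(z<42.5)&(cv2.cvtColor(c["img"],cv2.COLOR_RGB2HSV)[...,0]<14);print("stop",m.sum(),np.percentile(a[m],[2,5,50,98]))
E
python3 look.py 14 scene side;python3 blk.py pics/scene14.npy
```

```text
26.125 [ 0.5219763  -0.02280465  0.04854924] [-174.68715675   30.79516485  -96.57445314] [-0.19481372 -3.35237584  0.19194488] 0.0005577222255041923
tcp a,b -47.104067301652506 1.7343014027744554 yaz 170.6997640851411 zt [ 0.1503507   0.49581718 -0.8553128 ]
191 [-0.23967419 23.74239554 40.2904006  40.98802385] [-13.06013266  -9.51974436   7.37539045] [51.20602045 85.13329915]
top 97 [ 5.74336513 41.01647475] [-12.39369685  -2.76623235   7.58140398] 81.86100735940227
stop 24 [43.79729258 44.40542474 61.18071653 63.49675286]
```

View pics/scene14c.png

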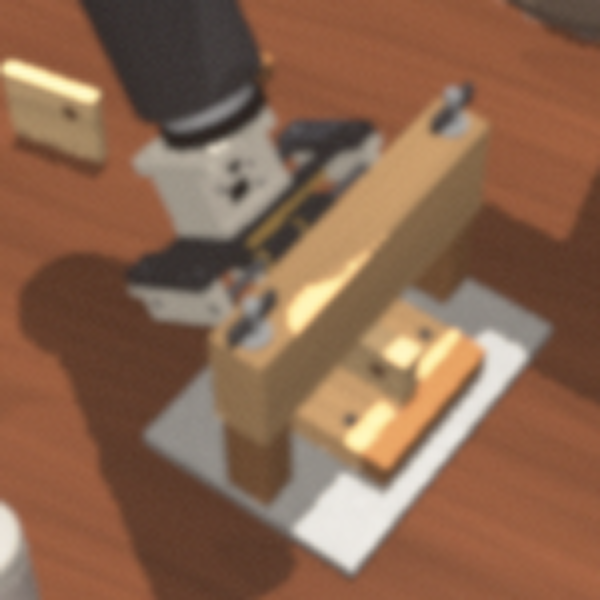

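The force rose to 3.4 N exactly where the stop was predicted, and the block's front is at a = 41. I'll back straight off and look.

>>> step_arm([
  [[2, 0, -1.2], 0],
  [[8, 0, -5], 0],
  [[25, 0, -15], 0],
  [[40, 0, -24], 0],
  [[10, 0, -50], 0],
  [[10, 0, -50], 0],
  [[0, 0, -50], 0],
  [[0, 0, -30], 0],
  [[0, 0, 0], 0],
  [[0, 0, 0], 0],
])

```text
time_s: 27.48
tcp_pos: [0.4783, -0.2149, 0.1918]
eef_rot: [-174.8, 30.9, -96.6]
contact_force: [-0.2, -0.7, -0.5]
gripper_width: 0.0006
```

```bash
python3 look.py 15 scene side wrist;python3 blk.py pics/scene15.npy; python3 - <<'E'
from h import *
az=np.radians(80.7);u=np.array([np.cos(az),np.sin(az),0]);v=np.array([-u[1],u[0],0]);h=np.array([.5313,.0234,0])
from plant import r
s=r.get_state();T=np.eye(4);T[:3,:3]=Rt(s);T[:3,3]=s["tcp_pos"]
c=load("pics/wrist15.npy");P=cloud(c,T@c["T_tool_cam"]);
a=(P-h)@u*1000;b=(P-h)@v*1000;z=P[...,2]*1000
m=(c["z_map"]>0)&(abs(b)<16)&(a>-60)&(a<-33)&(z>45)&(z<80)
print("wrist rear",m.sum())
if m.sum(): 
  for z0 in range(45,85,8):
    w=m&(z>z0)&(z<z0+8)
    if w.sum()>5: print(z0,w.sum(),np.percentile(a[w],[5,50]),np.percentile(b[w],[2,98]))
E
```

```text
27.475 [ 0.47830525 -0.21487818  0.19183406] [-174.75735642   30.89286049  -96.64312829] [-0.16199541 -0.65589134 -0.5288337 ] 0.0006221304705762389
tcp a,b -243.7103409001437 13.791509852741244 yaz 170.65957541314523 zt [ 0.14990838  0.49728311 -0.85453905]
190 [-0.81134486 23.69112567 39.85494991 41.23133896] [-12.95353621  -9.11592998   8.23521537] [50.57102236 85.32556272]
top 101 [ 4.97125108 41.15778703] [-12.01383845  -3.5889463    8.25781263] 81.5416305975305
stop 27 [43.4647432  44.15489853 60.29080221 63.16856116]
wrist rear 44
45 10 [-39.16866965 -38.74504311] [2.14843064 3.99537445]
53 10 [-39.59951904 -39.01505204] [2.82398876 4.61537826]
61 9 [-39.96087213 -39.03919302] [3.46794649 5.28823432]
69 11 [-39.46650569 -38.70706428] [3.98041963 5.89626563]
```

View pics/side15c.png

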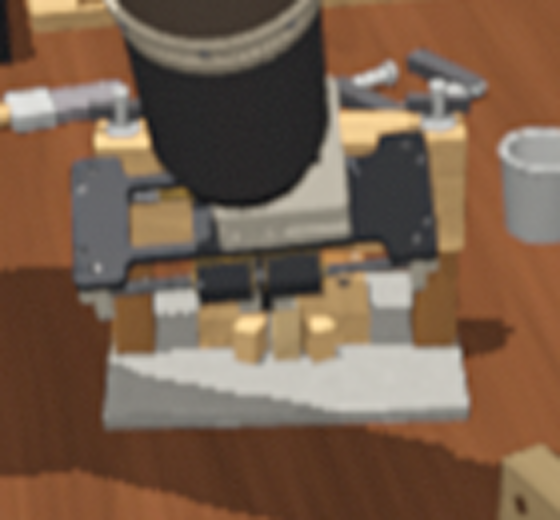

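View pics/wrist15.png

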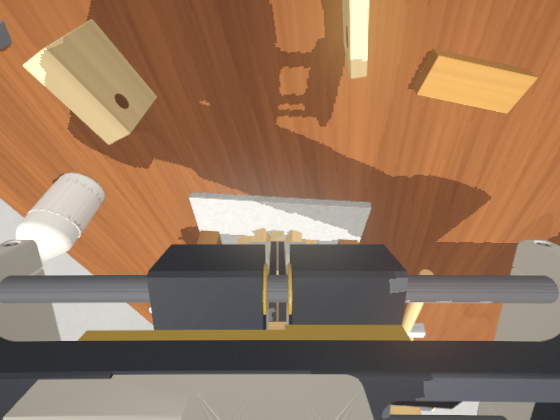

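View pics/scene15.png

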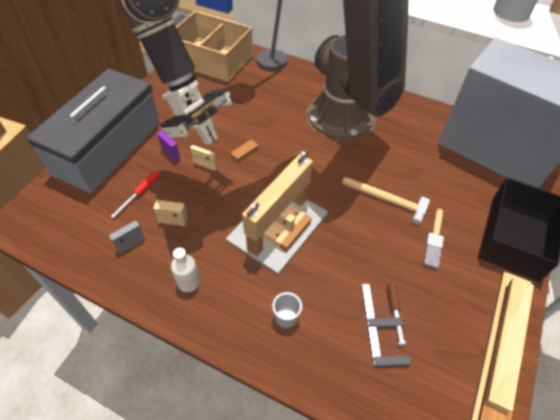

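The rear face is at a = −39 at every height, the front is on the stop at 41, and the top is at 82 mm. So the block is home and upright. The other blocks and the bystanders look undisturbed, and the robot is clear, so I'm handing in.

```bash
python3 -c "
from plant import close_job
print(close_job())"
```

```text
the job is handed in; nothing more can be done
None
```

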